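Stack the bamboo steamer and start the hob

TASK

Get the steamer going: set the second bamboo basket, with its bun, into the top of the basket that already stands on the pan, so that it nests square and fully home, and then set the lid into the second basket in the same way. Lower them gently until they rest, without dropping them, keep the buns inside, and leave the first basket in the pan and the spice jar, salt shaker and oil bottle where they stand. Once the steamer is covered, turn the hob's knob clockwise until its white pointer line stands at the red mark, and let go.

Things in the scene. Friction and masses are not known exactly. Their poses are not given: they have to be found in the camera images.
- hob: Portable hob with a steel pan standing on it, both fixed. Steel case 280 x 180 x 50 mm (x, y, z), black glass top; origin at the centre of its underside. Its -x end is the front, with the dark control deck and the knob, 98 mm from the origin; the pan is centred 50 mm from the origin to +x, 127 mm across, rim 98 mm above the table, with a small loop handle at its +y and -y sides.
- pan_rim (a point): Centre of the pan's round mouth (inner radius 55 mm), at the height of its rim, 98 mm above the table. The finished stack stands on this vertical axis: each basket nested on the one below rises 54 mm above it, and so does the lid above the upper basket.
- hob_knob (a joint): Hob knob, radians: 0 is off, and it grows as the knob is turned clockwise seen from above, to a stop at 2.5. It starts between 0 and 0.25; the red mark is at 1.25. It turns about an upright axis with slight friction (0.03 N m) and stays where it is left.
- hob_knob_grip (a point): On the knob's upright axis, 85 mm above the table. The grip is an upright black bar 14 mm thick, 40 mm long, from 60 to 92 mm above the table. The point's x axis runs along the bar, its white pointer line on the -x half. At joint value 0 the pointer shows to the hob's front (-x); at q it has turned by q clockwise seen from above. The deck round it is 54 mm above the table or lower.
- red_mark (a point): The bold red tick on the control deck, 40 mm from the knob's axis, 49 mm above the table, at knob value 1.25. The other ticks are thin and white.
- lower_tier: The first bamboo steamer basket, already seated in the pan, with a bun inside; loose, 200 g. The same shape as the second basket (upper_tier): rim 66 mm above its origin, which is at the centre of its underside; the mouth has an inner radius of 55 mm and is open for the next foot.
- upper_tier: The second bamboo basket, on the table, 160 to 250 g, round about z, 130 mm across, 66 mm high; origin at the centre of its underside. Upright wall 10 mm thick (radius 55 to 65), pinched from above anywhere on the rim. Floor at z = 16. Below z = 12 a foot of radius 52.5, tapering to 45, drops into the mouth below till the shoulder at z = 12 rests on its rim.
- lid: Round bamboo lid, 130 mm across, standing on its foot; origin at the centre of its underside. It has the same foot as the baskets (radius 52.5 mm, tapering to 45 mm, 12 mm deep, shoulder at z = 12 mm), a woven low dome that rises to z = 37 mm and a carrying loop on top. About 140 g.
- lid_loop (a point): Middle of the top bar of the lid's cane loop, 63 mm above the lid's underside and 5 mm below the top of the loop. The bar runs along the lid's y axis, 46 mm long, 12 mm thick (along x) and 10 mm high; its underside stands 21 mm over the dome, on two legs at its ends.
- bun_up: White steamed bun, a firm dome 50 mm across and 32 mm high, in the second basket; origin at the centre of its underside. 60 g.
- bun_low: The same kind of bun, in the first basket.
- spice_jar: Bystander: glass spice jar with a red cap, 45 mm across, 106 mm high; origin at the centre of its underside.
- salt_shaker: Bystander: glass salt shaker with a grey cap, 44 mm across, 90 mm high; origin at the centre of its underside.
- oil_bottle: Bystander: dark green oil bottle, 62 mm across, 268 mm high; origin at the centre of its underside.

How it is judged:
By the outcome, as a careful person would: the job done as asked, in the order asked, and still so for the second after the job is handed in, with the robot touching nothing.
It also fails if it takes over 69 s, if anything falls off the work surface, if the arm or the gripper's body presses on something with over 40 N, if the wrist force passes 120 N, or if a joint passes its speed limit or range.

ROBOT

A 7-joint arm with a two-finger parallel gripper is mounted at the origin on a cart in front of the work surface, level with it; the furniture and walls round the work are solid. World frame = base frame: x ahead of the robot, y to its left, z up, the work surface at z = 0. Lengths are in m, angles in rad, forces in N, time in s.
With the tool pointing down it reaches from about 0.425 to 0.925 m from the base axis. Payload 6.8 kg.
Tool frame: the origin (TCP) lies at the very end of the fingers, on their centre line; the grasp point (between the pads) lies 19 mm behind it; z points along the fingers, y is the line along which they close (so a half turn about z gives the same grasp; the last joint's range is limited). The gripper opens to 85 mm and grips with 20 to 120 N. Pads are 22 mm wide; open, the fingers measure 114 mm over their backs; the gripper's body (76 mm by 85 mm) begins 54 mm behind the grasp point. The pads swing forward as they close: fully open they stand 13 mm farther back than shut.
Start: joints at [-1.297, 0.477, 0.022, 1.555, -0.011, 1.109, -0.083], TCP at [0.251, 0.626, 0.231] pointing down, gripper open.
Joint ranges: [-2.96, 2.96], [-0.34, 2.1], [-1.41, 1.46], [0.24, 2.44], [-1.37, 4.51], [0.17, 1.92], [-2.96, 2.96]. Speed limits (rad/s): [2.39, 2.39, 3.14, 3.14, 3.14, 3.14, 3.14].

INTERFACE

Orientations are given as a unit quaternion [w, x, y, z].
In Python, from station import bot gives the robot as it stands.
- The arm moves only by the tool nudge_tcp, called by a JSON object that holds its "op" and its "data". Schema: {"type":"object","properties":{"increments":{"type":"object","properties":{"x":{"type":"array","items":{"type":"number"},"minItems":1,"maxItems":20},"y":{"type":"array","items":{"type":"number"},"minItems":1,"maxItems":20},"z":{"type":"array","items":{"type":"number"},"minItems":1,"maxItems":20},"rz":{"type":"array","items":{"type":"number"},"minItems":1,"maxItems":20},"jaw":{"type":"array","items":{"type":"number"},"minItems":1,"maxItems":20}},"additionalProperties":false,"required":["x","y","z","rz","jaw"]},"clamp_n":{"type":"number"},"only":{"type":"string"},"quiet":{"type":"boolean"},"lines":{"type":"string"}},"required":["increments"],"additionalProperties":false}. increments is an object with one list for each field, all of the same length, 1 to 20, a row being the entries at one place: x, y, z (the shift in shares of the most that a row can go, 1 being 50 mm), rz (a turn about the tool's z in units of 0.2 rad), jaw (the opening from 0.0 (shut) to 1.0 (fully open)); each row shifts and turns the commanded pose from where the row before left it, along the tool's axes as they then stand; what a row does not reach is not made up. A row lasts 1/10 s, in which the tool goes at most 0.05 m and 0.15 rad, less where a joint would pass 70% of its speed; a pose out of reach is approached as far as the arm can. The fingers move at their own pace and stop on an object; clamp_n is the grip in N (left out, the last holds). Time passes only in rows, so rows that do not move let the fingers close. The tool returns the time, the measured TCP pose, the force, the opening and the grip force at its end. only (a regular expression) keeps the lines of the reply that match it, lines (a string "A,B") keeps lines A to B, and quiet returns only ok. Input that does not fit is refused with a message, and nothing moves.
- bot.get_obs(): the state, without advancing time (a new reading comes with each control period).
- bot.read_camera(name): name is "side" or "top"; returns the picture (480x640x3 uint8, blue, green, red); there is no depth.
- bot.camera_info(name): a dict with "vertical_fov" (degrees; the focal length in pixels is half the picture's height over the tangent of half this angle, whatever the lens; pixels are square), "cx", "cy" (the principal point, pixels), "k1" (the pictures are not rectified: a ray, as slopes to the right and down, at radius r is drawn at 1 + k1 r^2 times it, then the intrinsics apply), "view" (4x4, takes a point from world to camera coordinates). Camera axes: x right, y up, looking along -z (the intrinsics and any distortion apply to the point x, -y, -z); pixel columns grow to the right and rows downward; lengths in m; the calibration is good to about 2 mm. A picture is of the moment at which its call begins. camera_info takes no time and is no camera call.
- bot.hand_in(): hands the job in; it is judged then, once.
The state is a dict: "t": time; "q": joint angles; "joint_vel": joint speeds; "joint_torque": joint torques, N m; "eef_pos": TCP position; "tool_rot": TCP orientation; "contact_force": force on the tool from outside, world axes, zero at the start; "torque": the same for the moment, N m; "gripper_width": opening from 0.0 (shut) to 1.0 (fully open); "grasp_force": force on a finger pad.
Only numpy, scipy, OpenCV 4.12 (cv2) and the standard library are available. Lean on these libraries where they do the work, as an engineer would, in place of code of your own. Each camera call takes 0.05 s, during which the arm holds its last target. There are 200 camera calls.

## Working session

There is one attempt and no reset: what is moved stays moved. The work goes in short steps, Python scripts to look and compute and a tool call to move; the robot and the scene stay as the last step left them, time stands still between calls to the robot, and variables do not carry over. Pictures are saved under pics/ and viewed, at most 10 in all, crops included, and the job is handed in when it is done.

```bash
ls; mkdir -p pics
```

Run:
```python
from station import bot
import cv2
for n in("side","top"):
    cv2.imwrite(f"pics/{n}0.png",bot.read_camera(n)); i=bot.camera_info(n); print(n,i)
o=bot.get_obs(); print(o["t"],o["eef_pos"],o["tool_rot"],o["gripper_width"])
```

```text
pics
station.py
side {'vertical_fov': 57.32467358106078, 'cx': 318.24693457143854, 'cy': 236.40170187921206, 'k1': -0.0714875042594917, 'view': array([[-0.90972189, -0.41520187,  0.00367254,  0.49636705],
       [ 0.23595337, -0.50966373,  0.82738678, -0.28164551],
       [-0.34166078,  0.75355842,  0.56162053, -0.58552434],
       [ 0.        ,  0.        ,  0.        ,  1.        ]])}
top {'vertical_fov': 53.20063284462193, 'cx': 317.829957427666, 'cy': 238.72416211096964, 'k1': -0.12778907536790418, 'view': array([[-0.02842296, -0.99943592, -0.01788808, -0.08154485],
       [ 0.9957    , -0.02988608,  0.08768309, -0.61804656],
       [-0.08816824, -0.01531895,  0.9959878 , -0.90139084],
       [ 0.        ,  0.        ,  0.        ,  1.        ]])}
0.1 [0.25132241 0.62590094 0.23042357] [-1.00838739e-04  1.89747946e-01  9.81832485e-01 -8.23800388e-04] 0.9996701890381628
```

View pics/top0.png

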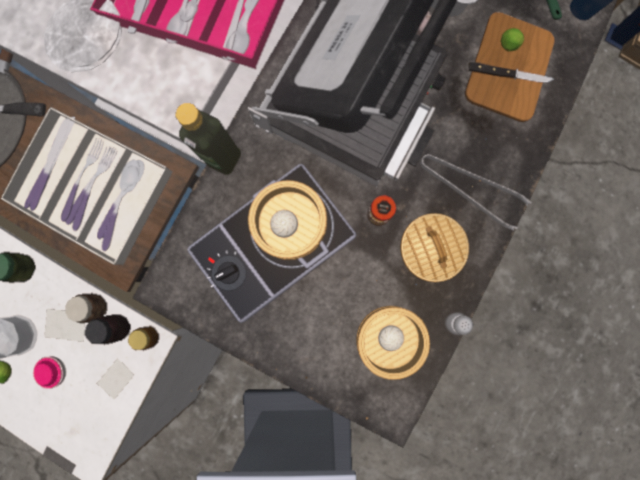

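View pics/side0.png

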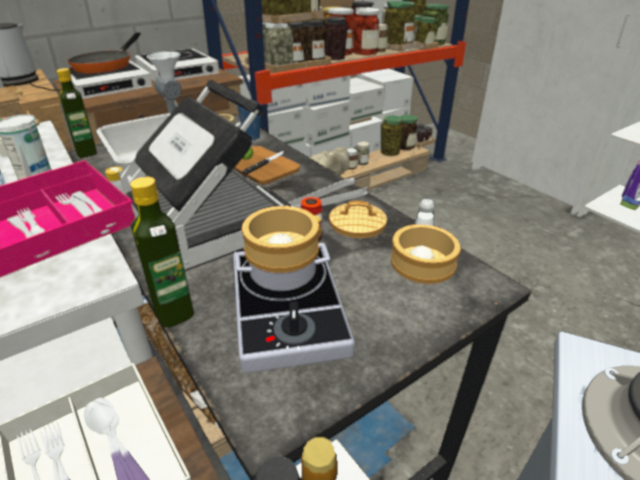

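Top view: pan with lower basket around (288,220), knob (226,272), red mark (211,260), lid (435,247), upper basket (394,343), jar (382,208), salt shaker (460,324), bottle (207,140). The side view shows the same layout. I'll enlarge both.

Run:
```python
import cv2
a=cv2.imread("pics/top0.png")[160:385,180:480]; cv2.imwrite("pics/top0c.png",cv2.resize(a,(800,600),interpolation=cv2.INTER_CUBIC))
a=cv2.imread("pics/side0.png")[190:385,220:480]; cv2.imwrite("pics/side0c.png",cv2.resize(a,(780,585),interpolation=cv2.INTER_CUBIC))
```

```text
(no output)
```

View pics/top0c.png

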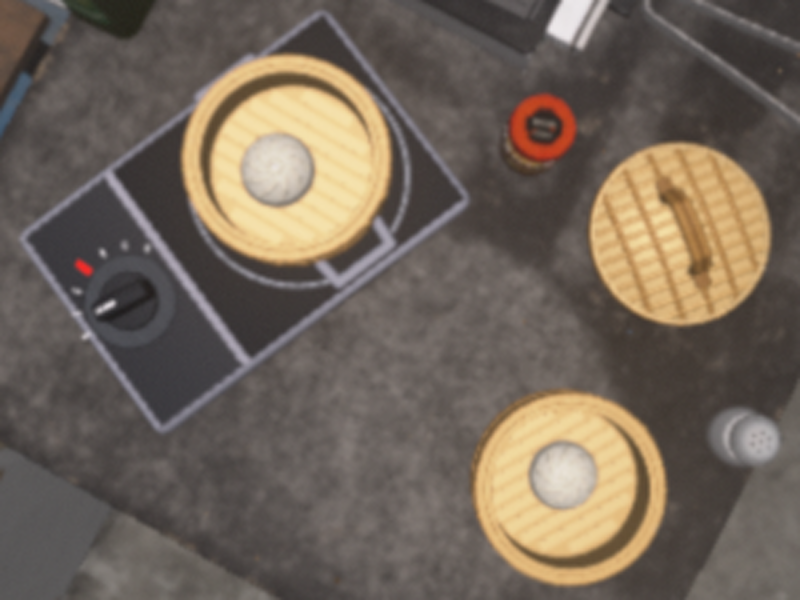

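View pics/side0c.png

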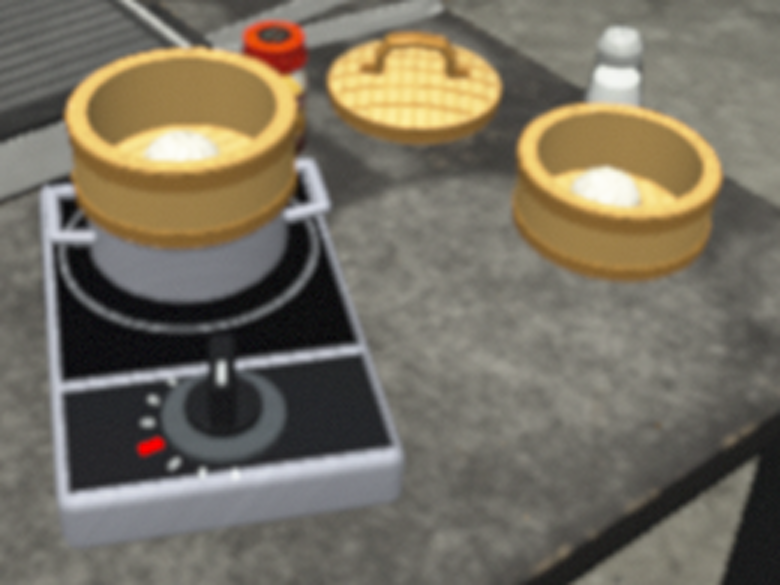

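Reading points off the crops (top crop ×2.667 from (180,160); side crop ×3 from (220,190)): hob corners, basket rims, lid disc, loop ends. Both pictures show the pointer about at 0 and the buns off-centre.

Create h.py:
```python
import numpy as np,cv2
from station import bot
def cam(n):
    i=bot.camera_info(n); f=240/np.tan(np.radians(i["vertical_fov"]/2))
    return np.array([[f,0,i["cx"]],[0,f,i["cy"]],[0,0,1]]),np.array([i["k1"],0,0,0,0.]),np.diag([1,-1,-1,1])@i["view"]
def proj(n,P):
    K,d,V=cam(n); return cv2.projectPoints(np.float64(P).reshape(-1,3),cv2.Rodrigues(V[:3,:3])[0],V[:3,3],K,d)[0][:,0]
def plane(n,uv,z):
    K,d,V=cam(n); p=cv2.undistortPoints(np.float64(uv).reshape(-1,1,2),K,d)[:,0]
    R=V[:3,:3].T; c=-R@V[:3,3]; r=np.c_[p,np.ones(len(p))]@R.T
    return c+r*((z-c[2])/r[:,2])[:,None]
CR={"top":(180,160,8/3),"side":(220,190,3.)}
def full(n,p):
    x,y,s=CR[n]; return (np.float64(p).reshape(-1,2)+.5)/s-.5+[x,y]
def crop(n,p):
    x,y,s=CR[n]; return (np.float64(p)+.5-np.array([x,y])*s)+(.5*s-.5)*1-.5+.0
```

Create m.py:
```python
from h import *
T=lambda p,z: plane("top",full("top",p),z); S=lambda p,z: plane("side",full("side",p),z)
np.set_printoptions(precision=4,suppress=True)
C=T([(23,237),(323,12),(468,200),(162,430)],.05); c=C.mean(0)
d=(C[1]+C[2]-C[0]-C[3]); yaw=np.arctan2(d[1],d[0]); print("hob",c,yaw,np.linalg.norm(C-np.roll(C,1,0),axis=1))
u=np.array([np.cos(yaw),np.sin(yaw),0]); print("pan",c+.05*u,"knob",c-.098*u)
def fit(n,pts,z,r):
    from scipy.optimize import least_squares
    P=(T if n=="top" else S)(pts,z)[:,:2]; s=least_squares(lambda q:np.linalg.norm(P-q,axis=1)-r,P.mean(0)); return s.x,s.fun
print("low",fit("top",[(182,160),(287,55),(392,160),(213,87),(361,87)],.152,.065),fit("side",[(65,112),(302,112),(183,46)],.152,.065))
print("up",fit("top",[(666,488),(570,585),(637,557),(570,391),(638,422)],.066,.065),fit("side",[(516,160),(722,165),(615,103)],.066,.065))
print("lid",fit("top",[(590,235),(771,234),(680,142),(682,326)],.02,.065),fit("side",[(327,88),(502,90),(410,35)],.02,.065))
print("loop",T([(664,185),(703,268),(690,225)],.068),S([(378,45),(462,50),(420,35)],.068))
print("knobbar",T([(95,312),(155,282)],.092),"red",T([(83,267)],.049),S([(151,446)],.049))
print("jar",T([(543,127)],.106),S([(273,38)],.106),"salt",T([(760,440)],.09),S([(620,37)],.09))
```

```bash
python3 m.py
```

```text
hob [ 0.6104 -0.0111  0.05  ] -0.9535149230290202 [0.1703 0.2692 0.1709 0.27  ]
pan [ 0.6393 -0.0518  0.05  ] knob [0.5536 0.0689 0.05  ]
low (array([ 0.6401, -0.0508]), array([ 0.0013,  0.0003,  0.0016,  0.0001, -0.0003])) (array([ 0.64  , -0.0512]), array([0.0032, 0.0032, 0.0009]))
up (array([ 0.4165, -0.2343]), array([ 0.0002,  0.0012,  0.0003,  0.0017, -0.0005])) (array([ 0.4182, -0.2318]), array([0.0032, 0.0031, 0.0007]))
lid (array([ 0.5924, -0.3279]), array([0.0021, 0.0021, 0.0026, 0.0026])) (array([ 0.5991, -0.3396]), array([0.0051, 0.005 , 0.0025]))
loop [[ 0.6235 -0.3066  0.068 ]
 [ 0.5649 -0.3311  0.068 ]
 [ 0.5951 -0.3235  0.068 ]] [[ 0.6141 -0.2971  0.068 ]
 [ 0.5549 -0.3166  0.068 ]
 [ 0.5909 -0.3246  0.068 ]]
knobbar [[0.5464 0.0864 0.092 ]
 [0.5656 0.045  0.092 ]] red [[0.5793 0.1047 0.049 ]] [[0.5799 0.1052 0.049 ]]
jar [[ 0.661  -0.2189  0.106 ]] [[ 0.6609 -0.2136  0.106 ]] salt [[ 0.4471 -0.3596  0.09  ]] [[ 0.4462 -0.3465  0.09  ]]
```

Create d.py:
```python
# d.py x y z [yawdeg of tool y]: moves in current tool axes, pure translation then turn
import sys; from h import *
from scipy.spatial.transform import Rotation as Ro
o=bot.get_obs(); a=[float(v) for v in sys.argv[1:]]
q=o["tool_rot"]; R=Ro.from_quat([q[1],q[2],q[3],q[0]]).as_matrix(); p=np.array(o["eef_pos"])
ya=np.degrees(np.arctan2(R[1,1],R[0,1]))
print("t%.1f"%o["t"],"pos",p.round(4),"yawy %.1f"%ya,"z",R[:,2].round(3),"q",np.round(o["q"],2))
print("F",np.round(o["contact_force"],1),"w %.3f g %.1f"%(o["gripper_width"],o["grasp_force"]))
if len(a)>=3:
    d=np.array(a[:3])-p; print("d tool",(R.T@d).round(4))
    if len(a)>3:
        t=-np.radians((a[3]-ya+180)%360-180); print("turn %.3f"%t)
        y=np.radians(a[3]); X=np.array([-np.sin(y),np.cos(y),0]);X*=np.sign(-1) if False else 1
        Y=np.array([np.cos(y),np.sin(y),0]); X=np.cross(Y,[0,0,-1]); print("d after turn",np.round([d@X,d@Y,-d[2]],4))
```

Run:
```python
from h import *
print(plane("top",[(187,117)],.268),plane("side",[(145,190)],.268),plane("top",[(228,166)],0),plane("side",[(175,318)],0))
```

```bash
python3 d.py .5 .2 .25 61; python3 d.py .446 -.181 .12 61
```

```text
[[0.78290674 0.08747944 0.268     ]] [[0.76740386 0.10854383 0.268     ]] [[0.77216905 0.07987721 0.        ]] [[0.78369121 0.09751739 0.        ]]
t0.1 pos [0.2513 0.6259 0.2304] yawy 68.1 z [-0.001 -0.002 -1.   ] q [-1.3   0.48  0.02  1.56 -0.01  1.11 -0.08]
F [0.7 0.3 0.9] w 1.000 g 0.0
d tool [-0.3895 -0.3026 -0.019 ]
turn 0.124
d after turn [-0.424  -0.2519 -0.0196]
t0.1 pos [0.2513 0.6259 0.2304] yawy 68.1 z [-0.001 -0.002 -1.   ] q [-1.3   0.48  0.02  1.56 -0.01  1.11 -0.08]
F [0.7 0.3 0.9] w 1.000 g 0.0
d tool [-0.4813 -0.6761  0.1116]
turn 0.124
d after turn [-0.5615 -0.6113  0.1104]
```

The rows are not in the units I measure in: shifts go in shares of 50 mm and turns go in units of 0.2 rad. I convert before sending: -0.0325 m is -0.65, -0.0252 m is -0.504.

{"op": "nudge_tcp", "data": {"increments": {"x":[-0.65, -0.65, -0.65, -0.65, -0.65, -0.65, -0.65, -0.65, -0.65, -0.65, -0.65, -0.65], "y":[-0.504, -0.504, -0.504, -0.504, -0.504, -0.504, -0.504, -0.504, -0.504, -0.504, -0.504, -0.504], "z":[0, 0, 0, 0, 0, 0, 0, 0, 0, 0, 0, 0], "rz":[0, 0, 0, 0, 0, 0, 0, 0, 0, 0, 0, 0], "jaw":[0.4, 0.4, 0.4, 0.4, 0.4, 0.4, 0.4, 0.4, 0.4, 0.4, 0.4, 0.4]}, "clamp_n": 80}}

```text
t: 1.3
eef_pos: [0.5011, 0.1988, 0.2311]
tool_rot: [-0.0, 0.19, 0.982, -0.0]
contact_force: [0.8, 0.7, 0.1]
gripper_width: 0.401
grasp_force: 0.0
```

```bash
python3 d.py .446 -.181 .12 61
```

```text
t1.3 pos [0.5011 0.1988 0.2311] yawy 68.1 z [-0. -0. -1.] q [-0.67  0.25  0.21  1.89 -0.06  1.    0.76]
F [0.8 0.7 0.1] w 0.401 g 0.0
d tool [-0.0904 -0.373   0.1112]
turn 0.124
d after turn [-0.1359 -0.3589  0.1111]
```

Converted, -0.0399 m is -0.798, -0.0151 m is -0.302, 0.124 rad is 0.62.

{"op": "nudge_tcp", "data": {"increments": {"x":[0, -0.302, -0.302, -0.302, -0.302, -0.302, -0.302, -0.302, -0.302, -0.302, 0, 0, 0, 0], "y":[0, -0.798, -0.798, -0.798, -0.798, -0.798, -0.798, -0.798, -0.798, -0.798, 0, 0, 0, 0], "z":[0, 0, 0, 0, 0, 0, 0, 0, 0, 0, 0.8, 0.8, 0.6, 0], "rz":[0.62, 0, 0, 0, 0, 0, 0, 0, 0, 0, 0, 0, 0, 0], "jaw":[0.4, 0.4, 0.4, 0.4, 0.4, 0.4, 0.4, 0.4, 0.4, 0.4, 0.4, 0.4, 0.4, 0.4]}, "clamp_n": 80}}

```text
t: 2.7
eef_pos: [0.4424, -0.1787, 0.118]
tool_rot: [-0.004, 0.25, 0.968, -0.0]
contact_force: [-0.9, -0.1, -0.3]
gripper_width: 0.401
grasp_force: 0.0
```

```bash
python3 d.py .446 -.181 .12 61
```

Run:
```python
from h import *
for n in("top","side"):
    a=bot.read_camera(n); cv2.imwrite(f"pics/{n}1.png",a)
a=cv2.imread("pics/top1.png")[240:400,310:510];b=cv2.imread("pics/side1.png")[120:280,340:540]
cv2.imwrite("pics/c1.png",cv2.resize(np.hstack([a,b]),(800,320),interpolation=3))
```

```text
t2.7 pos [ 0.4424 -0.1787  0.118 ] yawy 61.0 z [-0.008  0.001 -1.   ] q [-0.12  0.33  0.45  2.14 -0.22  0.72  1.54]
F [-0.9 -0.1 -0.3] w 0.401 g 0.0
d tool [-0.0042 -0.0003 -0.002 ]
turn 0.000
d after turn [-0.0042 -0.0003 -0.002 ]
```

View pics/c1.png

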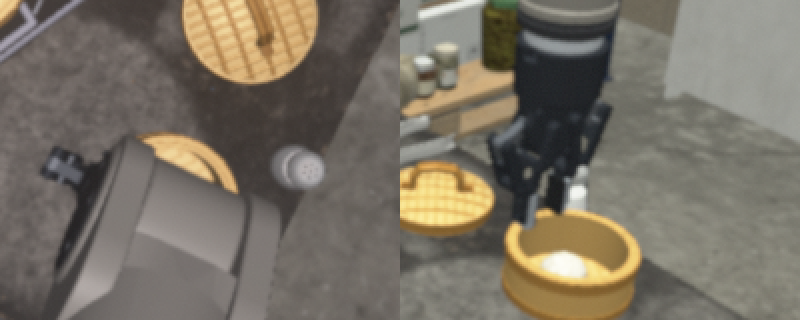

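The fingers straddle the near wall of the second basket (side crop (540,215)), clear of the bun. Descend and grip.

{"op": "nudge_tcp", "data": {"increments": {"x":[-0.08, 0, 0, 0, 0, 0, 0, 0, 0], "y":[0, 0, 0, 0, 0, 0, 0, 0, 0], "z":[0.4, 0.4, 0.4, 0.4, 0, 0, 0, 0, 0], "rz":[0, 0, 0, 0, 0, 0, 0, 0, 0], "jaw":[0.4, 0.4, 0.4, 0.4, 0.4, 0, 0, 0, 0]}, "clamp_n": 80}}

```text
t: 3.7
eef_pos: [0.4501, -0.1819, 0.0431]
tool_rot: [0.001, 0.25, 0.968, 0.0]
contact_force: [-2.0, 0.6, 7.3]
gripper_width: 0.1
grasp_force: 79.8
```

```bash
python3 d.py .446 -.181 .038 61
```

```text
t3.7 pos [ 0.4501 -0.1819  0.0431] yawy 61.0 z [ 0.003 -0.    -1.   ] q [-0.04  0.48  0.37  2.17 -0.33  0.55  1.63]
F [-2.   0.6  7.3] w 0.100 g 79.8
d tool [ 0.004  -0.0012  0.0051]
turn 0.000
d after turn [ 0.004  -0.0012  0.0051]
```

{"op": "nudge_tcp", "data": {"increments": {"x":[0, 0.06, 0, 0], "y":[0, -0.02, 0, 0], "z":[0, 0.1, 0.1, 0], "rz":[0, 0, 0, 0], "jaw":[0.3, 0.3, 0.3, 0.3]}, "clamp_n": 80}}

```text
t: 4.1
eef_pos: [0.4454, -0.1806, 0.0307]
tool_rot: [-0.001, 0.25, 0.968, 0.0]
contact_force: [0.4, -0.1, -0.6]
gripper_width: 0.301
grasp_force: 0.0
```

```bash
python3 d.py
```

```text
t4.1 pos [ 0.4454 -0.1806  0.0307] yawy 61.0 z [-0.001  0.    -1.   ] q [-0.03  0.5   0.35  2.18 -0.34  0.52  1.65]
F [ 0.4 -0.1 -0.6] w 0.301 g 0.0
```

{"op": "nudge_tcp", "data": {"increments": {"x":[0, 0, 0, 0], "y":[0, 0, 0, 0], "z":[0, 0, 0, 0], "rz":[0, 0, 0, 0], "jaw":[0, 0, 0, 0]}, "clamp_n": 80}}

```text
t: 4.5
eef_pos: [0.4457, -0.1807, 0.0311]
tool_rot: [-0.0, 0.25, 0.968, 0.0]
contact_force: [0.0, 1.2, -1.9]
gripper_width: 0.113
grasp_force: 80.2
```

```bash
python3 d.py
```

```text
t4.5 pos [ 0.4457 -0.1807  0.0311] yawy 61.0 z [-0.001  0.    -1.   ] q [-0.03  0.5   0.35  2.18 -0.34  0.52  1.65]
F [ 0.   1.2 -1.9] w 0.113 g 80.2
```

Converted, -0.025 m is -0.5, -0.02 m is -0.4.

{"op": "nudge_tcp", "data": {"increments": {"x":[0, 0, 0, 0, 0, 0, 0, 0, 0, 0, 0], "y":[0, 0, 0, 0, 0, 0, 0, 0, 0, 0, 0], "z":[-0.2, -0.4, -0.5, -0.5, -0.5, -0.5, -0.5, -0.5, -0.4, -0.2, 0], "rz":[0, 0, 0, 0, 0, 0, 0, 0, 0, 0, 0], "jaw":[0, 0, 0, 0, 0, 0, 0, 0, 0, 0, 0]}, "clamp_n": 80}}

```text
t: 5.6
eef_pos: [0.4465, -0.1811, 0.2426]
tool_rot: [0.001, 0.25, 0.968, 0.0]
contact_force: [-1.2, 0.6, -2.6]
gripper_width: 0.109
grasp_force: 80.2
```

```bash
python3 d.py .6296 .0081 .245 100
```

Run:
```python
from h import *
a=bot.read_camera("side"); cv2.imwrite("pics/s2.png",a)
cv2.imwrite("pics/s2c.png",cv2.resize(a[60:360,200:560],(720,600),interpolation=3))
```

```text
t5.6 pos [ 0.4465 -0.1811  0.2426] yawy 61.0 z [ 0.003  0.    -1.   ] q [-0.21  0.14  0.52  2.02 -0.09  1.    1.42]
F [-1.2  0.6 -2.6] w 0.109 g 80.2
d tool [-0.0685  0.2542 -0.0019]
turn -0.680
d after turn [-0.2132  0.1545 -0.0024]
```

View pics/s2c.png

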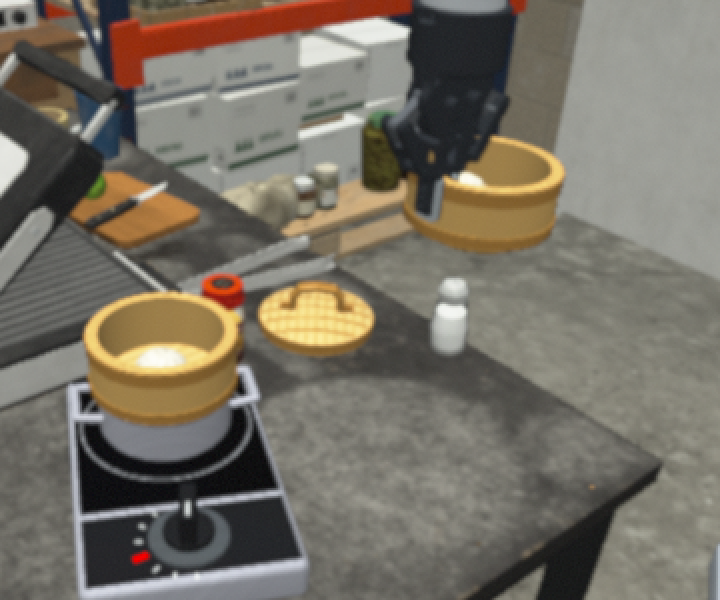

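Basket hangs level with its bun inside (crop (485,190)), everything else undisturbed. Move above the pan.

Converted, -0.024 m is -0.48, -0.021 m is -0.42, -0.136 rad is -0.68.

{"op": "nudge_tcp", "data": {"increments": {"x":[0, 0, 0, 0, 0, -0.24, -0.42, -0.48, -0.48, -0.48, -0.48, -0.48, -0.48, -0.42, -0.2, -0.104, 0, 0], "y":[0, 0, 0, 0, 0, 0.16, 0.3, 0.36, 0.36, 0.36, 0.36, 0.36, 0.36, 0.26, 0.14, 0.07, 0, 0], "z":[0, 0, 0, 0, 0, 0, 0, 0, 0, 0, 0, 0, 0, 0, 0, 0, 0, 0], "rz":[-0.68, -0.68, -0.68, -0.68, -0.68, 0, 0, 0, 0, 0, 0, 0, 0, 0, 0, 0, 0, 0], "jaw":[0, 0, 0, 0, 0, 0, 0, 0, 0, 0, 0, 0, 0, 0, 0, 0, 0, 0]}, "clamp_n": 80}}

```text
t: 7.45
eef_pos: [0.6285, 0.007, 0.2411]
tool_rot: [-0.0, -0.086, 0.996, -0.0]
contact_force: [-0.7, -0.0, -2.4]
gripper_width: 0.107
grasp_force: 80.1
```

```bash
python3 d.py .6296 .0081 .245 100
```

Run:
```python
from h import *
for n in("top","side"):
    a=bot.read_camera(n); cv2.imwrite(f"pics/{n}3.png",a)
a=cv2.imread("pics/top3.png")[130:330,200:400];b=cv2.imread("pics/side3.png")[120:320,190:390]
cv2.imwrite("pics/c3.png",cv2.resize(np.hstack([a,b]),(800,400),interpolation=3))
```

```text
t7.5 pos [0.6285 0.007  0.2411] yawy 99.9 z [-0.001 -0.001 -1.   ] q [-0.36  0.4   0.33  1.68 -0.15  1.08  1.76]
F [-0.7 -0.  -2.4] w 0.107 g 80.1
d tool [-0.0013  0.0009 -0.0039]
turn -0.003
d after turn [-0.0013  0.0009 -0.0039]
```

View pics/c3.png

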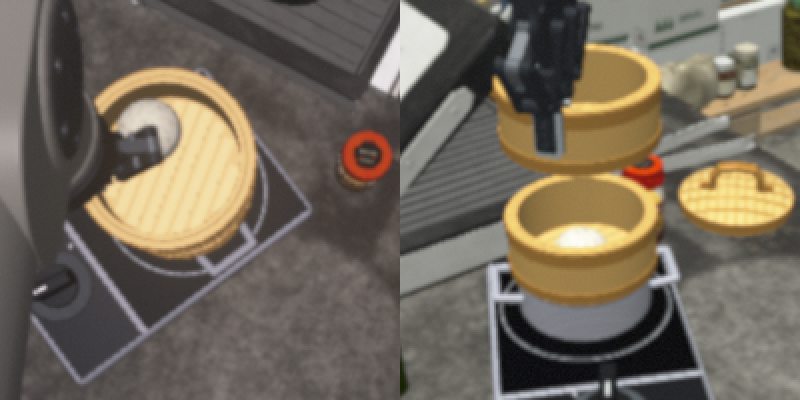

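Held basket sits over the lower one, bun inside. Fit the held rim in both views against the pan axis.

Create f.py:
```python
from h import *
from scipy.optimize import least_squares
def fit2(obs,z,r):
    # obs: (cam, px, 'l|r|t|b') silhouettes extremes of the rim circle
    a=np.linspace(0,2*np.pi,721)
    def res(c):
        e=[]
        for n,v,s in obs:
            P=proj(n,np.c_[c[0]+r*np.cos(a),c[1]+r*np.sin(a),0*a+z])
            e.append({'l':P[:,0].min(),'r':P[:,0].max(),'t':P[:,1].min(),'b':P[:,1].max()}[s]-v)
        return np.array(e)
    s=least_squares(res,[.63,-.05],diff_step=1e-3); return s.x.round(4),s.fun.round(1)
```

Run:
```python
from f import *
T=lambda x,y:(x/2+200-.25,y/2+130-.25)
z=.276
for nm,o,z in (("heldT",[("top",257/2+199.75,'r'),("top",67/2+129.75,'t'),("top",248/2+129.75,'b')],.276),
 ("heldS",[("side",94/2+189.75,'l'),("side",261/2+189.75,'r'),("side",43/2+119.75,'t')],.276),
 ("lowT",[("top",247.95,'l'),("top",326.7,'r'),("top",180.3,'t')],.152),
 ("lowS",[("side",103/2+189.75,'l'),("side",260/2+189.75,'r'),("side",172/2+119.75,'t')],.152)): print(nm,fit2(o,z,.065))
# colour-mask check of extremes
```

```bash
python3 d.py
```

```text
heldT (array([ 0.6387, -0.0545]), array([ 0. ,  0.2, -0.1]))
heldS (array([ 0.6397, -0.0536]), array([ 0.3, -0.3,  0.1]))
lowT (array([ 0.6403, -0.051 ]), array([ 0.9, -0.9,  0. ]))
lowS (array([ 0.6391, -0.0477]), array([ 1.3, -1.3,  0.4]))
t7.5 pos [0.6286 0.0069 0.2414] yawy 99.9 z [-0. -0. -1.] q [-0.36  0.4   0.33  1.68 -0.15  1.08  1.76]
F [-0.8 -0.3 -2.3] w 0.110 g 80.0
```

{"op": "nudge_tcp", "data": {"increments": {"x":[-0.02, 0, 0, 0, 0, 0, 0, 0], "y":[0.056, 0, 0, 0, 0, 0, 0, 0], "z":[0.2, 0.3, 0.3, 0.2, 0.08, 0.08, 0.06, 0], "rz":[0, 0, 0, 0, 0, 0, 0, 0], "jaw":[0, 0, 0, 0, 0, 0, 0, 0]}, "clamp_n": 80}}

```text
t: 8.35
eef_pos: [0.6297, 0.0112, 0.1802]
tool_rot: [-0.0, -0.087, 0.996, 0.0]
contact_force: [0.4, 0.9, -2.6]
gripper_width: 0.109
grasp_force: 79.8
```

```bash
python3 d.py
```

```text
t8.3 pos [0.6297 0.0112 0.1802] yawy 100.0 z [-0.  0. -1.] q [-0.35  0.47  0.31  1.74 -0.17  0.97  1.78]
F [ 0.4  0.9 -2.6] w 0.109 g 79.8
```

Converted, 0.003 m is 0.06, 0.002 m is 0.04.

{"op": "nudge_tcp", "data": {"increments": {"x":[0, 0, 0], "y":[0, 0, 0], "z":[0.06, 0.04, 0], "rz":[0, 0, 0], "jaw":[0, 0, 0]}}}

```text
t: 8.65
eef_pos: [0.6296, 0.0112, 0.1751]
tool_rot: [-0.0, -0.087, 0.996, 0.0]
contact_force: [0.1, -0.4, -2.6]
gripper_width: 0.106
grasp_force: 80.2
```

```bash
python3 d.py
```

```text
t8.7 pos [0.6296 0.0112 0.1751] yawy 100.0 z [-0.  0. -1.] q [-0.35  0.47  0.31  1.74 -0.17  0.96  1.78]
F [ 0.1 -0.4 -2.6] w 0.106 g 80.2
```

{"op": "nudge_tcp", "data": {"increments": {"x":[0, 0, 0], "y":[0, 0, 0], "z":[0.04, 0.02, 0], "rz":[0, 0, 0], "jaw":[0, 0, 0]}}}

```text
t: 8.95
eef_pos: [0.6296, 0.0112, 0.1721]
tool_rot: [-0.0, -0.087, 0.996, 0.0]
contact_force: [-0.7, 0.3, -3.4]
gripper_width: 0.112
grasp_force: 79.8
```

```bash
python3 d.py
```

```text
t8.9 pos [0.6296 0.0112 0.1721] yawy 100.0 z [-0. -0. -1.] q [-0.35  0.47  0.31  1.74 -0.17  0.95  1.78]
F [-0.7  0.3 -3.4] w 0.112 g 79.8
```

Converted, 0.001 m is 0.02.

{"op": "nudge_tcp", "data": {"increments": {"x":[0, 0], "y":[0, 0], "z":[0.02, 0], "rz":[0, 0], "jaw":[0, 0]}}}

```text
t: 9.15
eef_pos: [0.6297, 0.0111, 0.1712]
tool_rot: [-0.0, -0.087, 0.996, -0.0]
contact_force: [0.4, -0.6, -2.0]
gripper_width: 0.109
grasp_force: 80.1
```

```bash
python3 d.py|tail -1
```

```text
F [ 0.4 -0.6 -2. ] w 0.109 g 80.1
```

{"op": "nudge_tcp", "data": {"increments": {"x":[0, 0], "y":[0, 0], "z":[0.02, 0], "rz":[0, 0], "jaw":[0, 0]}}}

```text
t: 9.35
eef_pos: [0.6301, 0.0112, 0.1711]
tool_rot: [0.001, -0.087, 0.996, 0.0]
contact_force: [-1.8, 0.5, 2.9]
gripper_width: 0.111
grasp_force: 80.5
```

```bash
python3 d.py|tail -1
```

```text
F [-1.8  0.5  2.9] w 0.111 g 80.5
```

{"op": "nudge_tcp", "data": {"increments": {"x":[0, 0], "y":[0, 0], "z":[0.02, 0], "rz":[0, 0], "jaw":[0, 0]}}}

```text
t: 9.55
eef_pos: [0.6303, 0.0112, 0.1711]
tool_rot: [0.001, -0.087, 0.996, 0.0]
contact_force: [-3.1, 0.4, 9.5]
gripper_width: 0.109
grasp_force: 81.6
```

```bash
python3 d.py
```

```text
t9.6 pos [0.6303 0.0112 0.1711] yawy 100.0 z [ 0.002  0.001 -1.   ] q [-0.35  0.48  0.31  1.74 -0.17  0.95  1.78]
F [-3.1  0.4  9.5] w 0.109 g 81.6
```

Converted, -0.03 m is -0.6, -0.02 m is -0.4.

{"op": "nudge_tcp", "data": {"increments": {"x":[0, 0, 0, 0, 0, 0, 0, 0, 0, 0], "y":[0, 0, 0, 0, 0, 0, 0, 0, 0, 0], "z":[-0.03, 0, 0, 0, -0.2, -0.4, -0.6, -0.6, -0.4, 0], "rz":[0, 0, 0, 0, 0, 0, 0, 0, 0, 0], "jaw":[0, 0.25, 0.25, 0.25, 0.25, 0.25, 0.25, 0.25, 0.25, 0.25]}}}

```text
t: 10.55
eef_pos: [0.6317, 0.011, 0.285]
tool_rot: [0.003, -0.087, 0.996, 0.0]
contact_force: [0.2, -0.9, 0.7]
gripper_width: 0.247
grasp_force: 0.0
```

```bash
python3 d.py .594 -.325 .27 112
```

Run:
```python
from h import *
for n in("top","side"):
    a=bot.read_camera(n); cv2.imwrite(f"pics/{n}4.png",a)
a=cv2.imread("pics/top4.png")[180:300,360:560];b=cv2.imread("pics/side4.png")[130:330,200:400]
a=cv2.resize(a,(400,240),interpolation=3);b=cv2.resize(b,(400,400),interpolation=3)
c=cv2.imread("pics/top4.png")[140:220,220:420]; c=cv2.resize(c,(400,160),interpolation=3)
cv2.imwrite("pics/c4.png",np.hstack([np.vstack([a,c]),b]))
```

```text
t10.6 pos [0.6317 0.011  0.285 ] yawy 100.0 z [ 0.007  0.001 -1.   ] q [-0.37  0.37  0.34  1.63 -0.13  1.16  1.75]
F [ 0.2 -0.9  0.7] w 0.247 g 0.0
d tool [ 0.0953 -0.3244  0.0145]
turn -0.210
d after turn [ 0.1608 -0.2974  0.015 ]
```

View pics/c4.png

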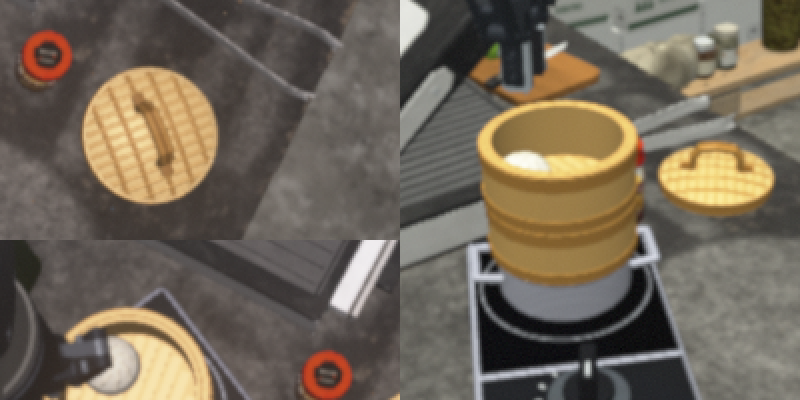

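Basket nested squarely, bun inside; lid loop in top crop around (153,132). Go above the lid.

{"op": "nudge_tcp", "data": {"increments": {"x":[0, 0, 0.322, 0.322, 0.322, 0.322, 0.322, 0.322, 0.322, 0.322, 0.322, 0.322, 0, 0, 0, 0, 0, 0], "y":[0, 0, -0.594, -0.594, -0.594, -0.594, -0.594, -0.594, -0.594, -0.594, -0.594, -0.594, 0, 0, 0, 0, 0, 0], "z":[0, 0, 0, 0, 0, 0, 0, 0, 0, 0, 0, 0, 1, 1, 1, 0.4, 0, 0], "rz":[-0.55, -0.55, 0, 0, 0, 0, 0, 0, 0, 0, 0, 0, 0, 0, 0, 0, 0, 0], "jaw":[0.45, 0.45, 0.45, 0.45, 0.45, 0.45, 0.45, 0.45, 0.45, 0.45, 0.45, 0.45, 0.45, 0.45, 0.45, 0.45, 0.45, 0.45]}}}

```text
t: 12.45
eef_pos: [0.5949, -0.325, 0.1105]
tool_rot: [-0.001, -0.196, 0.981, 0.0]
contact_force: [-0.1, -0.6, 0.6]
gripper_width: 0.449
grasp_force: 0.0
```

```bash
python3 d.py .5935 -.325 .047 112.5
```

Run:
```python
from h import *
a=[]
for n,r,c in(("top",160,350),("side",110,280)):
    p=bot.read_camera(n); cv2.imwrite(f"pics/{n}5.png",p); a.append(cv2.resize(p[r:r+130,c:c+130],(400,400),interpolation=3))
cv2.imwrite("pics/c5.png",np.hstack(a))
```

```text
t12.4 pos [ 0.5949 -0.325   0.1105] yawy 112.6 z [-0.001  0.    -1.   ] q [ 0.17  0.62  0.34  1.66 -0.25  0.9   2.58]
F [-0.1 -0.6  0.6] w 0.449 g 0.0
d tool [0.0012 0.0005 0.0635]
turn 0.001
d after turn [0.0013 0.0005 0.0635]
```

View pics/c5.png

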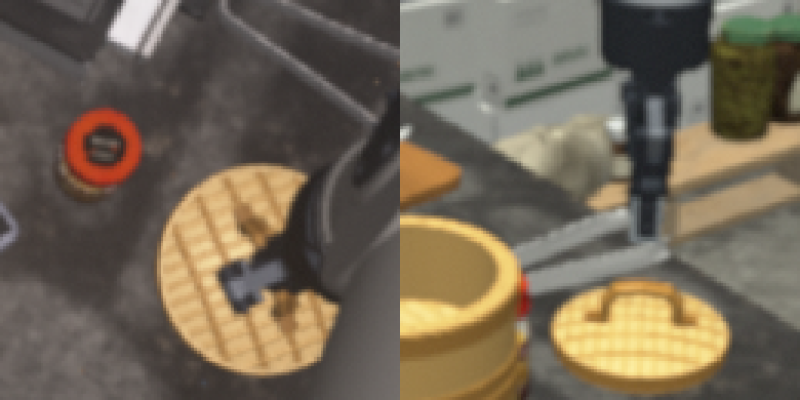

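The gripper is centred over and across the loop in both views. Descend and grip.

Converted, 0.015 m is 0.3, 0.01 m is 0.2.

{"op": "nudge_tcp", "data": {"increments": {"x":[0.02, 0, 0, 0, 0, 0], "y":[0, 0, 0, 0, 0, 0], "z":[0.3, 0.3, 0.3, 0.2, 0.16, 0], "rz":[0, 0, 0, 0, 0, 0], "jaw":[0.45, 0.45, 0.45, 0.45, 0.45, 0.45]}, "clamp_n": 60}}

```text
t: 13.15
eef_pos: [0.5933, -0.3248, 0.0461]
tool_rot: [-0.001, -0.196, 0.981, 0.001]
contact_force: [0.0, -0.1, 0.4]
gripper_width: 0.452
grasp_force: 0.0
```

```bash
python3 d.py
```

```text
t13.2 pos [ 0.5933 -0.3248  0.0461] yawy 112.6 z [-0.002  0.001 -1.   ] q [ 0.2   0.7   0.31  1.69 -0.28  0.79  2.6 ]
F [ 0.  -0.1  0.4] w 0.452 g 0.0
```

{"op": "nudge_tcp", "data": {"increments": {"x":[0, 0, 0, 0, 0], "y":[0, 0, 0, 0, 0], "z":[0, 0, 0, 0, 0], "rz":[0, 0, 0, 0, 0], "jaw":[0, 0, 0, 0, 0]}, "clamp_n": 60}}

```text
t: 13.65
eef_pos: [0.5945, -0.3253, 0.0482]
tool_rot: [0.0, -0.196, 0.981, -0.0]
contact_force: [0.0, 0.2, 1.4]
gripper_width: 0.12
grasp_force: 59.4
```

```bash
python3 d.py
```

```text
t13.7 pos [ 0.5945 -0.3253  0.0482] yawy 112.6 z [ 0.001 -0.    -1.   ] q [ 0.2   0.7   0.31  1.69 -0.28  0.79  2.6 ]
F [0.  0.2 1.4] w 0.120 g 59.4
```

Converted, -0.025 m is -0.5, -0.03 m is -0.6.

{"op": "nudge_tcp", "data": {"increments": {"x":[0, 0, 0, 0, 0, 0, 0, 0, 0, 0, 0], "y":[0, 0, 0, 0, 0, 0, 0, 0, 0, 0, 0], "z":[-0.2, -0.5, -0.6, -0.6, -0.6, -0.6, -0.6, -0.6, -0.4, -0.2, 0], "rz":[0, 0, 0, 0, 0, 0, 0, 0, 0, 0, 0], "jaw":[0, 0, 0, 0, 0, 0, 0, 0, 0, 0, 0]}, "clamp_n": 60}}

```text
t: 14.75
eef_pos: [0.5945, -0.3257, 0.2944]
tool_rot: [0.001, -0.196, 0.981, -0.001]
contact_force: [0.1, -0.5, -2.0]
gripper_width: 0.125
grasp_force: 59.0
```

```bash
python3 d.py .640 -.05 .29 112.5
```

```text
t14.8 pos [ 0.5945 -0.3257  0.2944] yawy 112.6 z [ 0.002 -0.001 -1.   ] q [ 0.13  0.45  0.4   1.5  -0.18  1.23  2.52]
F [ 0.1 -0.5 -2. ] w 0.125 g 59.0
d tool [-0.1478  0.2371  0.0042]
turn 0.001
d after turn [-0.1475  0.2373  0.0044]
```

Converted, 0.029 m is 0.58, 0.026 m is 0.52.

{"op": "nudge_tcp", "data": {"increments": {"x":[-0.16, -0.28, -0.36, -0.36, -0.36, -0.36, -0.36, -0.32, -0.24, -0.15, 0, 0, 0], "y":[0.26, 0.44, 0.58, 0.58, 0.58, 0.58, 0.58, 0.52, 0.38, 0.24, 0, 0, 0], "z":[0, 0, 0, 0, 0, 0, 0, 0, 0, 0, 0, 0, 0], "rz":[0, 0, 0, 0, 0, 0, 0, 0, 0, 0, 0, 0, 0], "jaw":[0, 0, 0, 0, 0, 0, 0, 0, 0, 0, 0, 0, 0]}, "clamp_n": 60}}

```text
t: 16.05
eef_pos: [0.6389, -0.0519, 0.2926]
tool_rot: [-0.0, -0.194, 0.981, -0.0]
contact_force: [-0.7, -0.3, -1.4]
gripper_width: 0.123
grasp_force: 59.0
```

```bash
python3 d.py .640 -.05 .29 112.5
```

Run:
```python
from h import *
a=[]
for n,r,c in(("top",130,200),("side",90,200)):
    p=bot.read_camera(n); cv2.imwrite(f"pics/{n}6.png",p); a.append(cv2.resize(p[r:r+200,c:c+160],(400,500),interpolation=3))
cv2.imwrite("pics/c6.png",np.hstack(a))
```

```text
t16.1 pos [ 0.6389 -0.0519  0.2926] yawy 112.4 z [-0.    -0.001 -1.   ] q [-0.26  0.38  0.33  1.59 -0.13  1.19  2.06]
F [-0.7 -0.3 -1.4] w 0.123 g 59.0
d tool [-0.0017  0.0014  0.0026]
turn -0.001
d after turn [-0.0017  0.0014  0.0026]
```

View pics/c6.png

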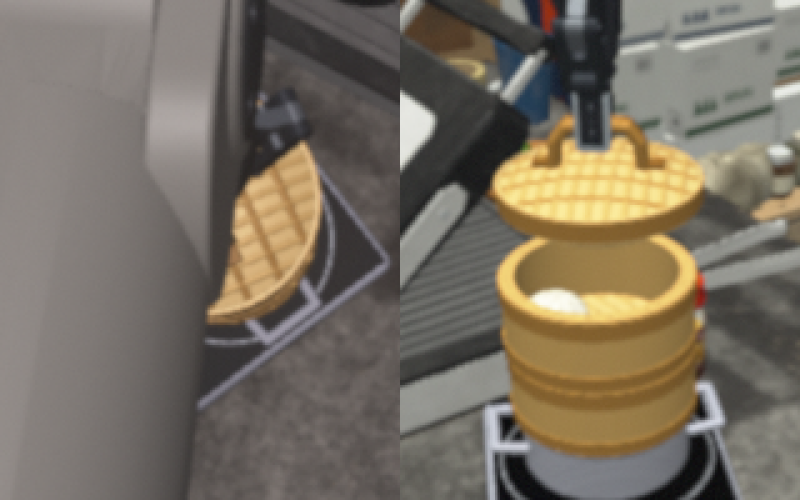

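Run:
```python
from f import *
X=lambda v:(v-400+.5)/2.5-.5+200; Y=lambda v:(v+.5)/2.5-.5+90
for z in(.26,.265,.27): print(z,"lid",fit2([("side",X(491),'l'),("side",X(704),'r'),("side",Y(240),'b')],z,.065), "b@shoulder",fit2([("side",X(491),'l'),("side",X(704),'r'),("top",(322.5)/2.5-.5+200,'r')],z,.065))
print("rim",fit2([("side",X(496),'l'),("side",X(698),'r'),("side",Y(457),'b')],.206,.065))
from scipy.optimize import brentq
def colmid(c,z):
    a=np.linspace(0,6.2832,721);P=proj("side",np.c_[c[0]+.065*np.cos(a),c[1]+.065*np.sin(a),0*a+z]);return (P[:,0].min()+P[:,0].max())/2,P[:,1].max()
print("basket exp",colmid((.640,-.05),.206),"meas",(X(496)+X(698))/2,"| b exp",colmid((.640,-.05),.098)[1],Y(457))
print("lid exp@tcp",colmid((.6389,-.0519),.257),"meas",(X(491)+X(704))/2,Y(240), colmid((.6389,-.0519),.265))
# enhanced crop measure
```

```text
0.26 lid (array([ 0.6387, -0.0509]), array([ 1.5, -1.5,  0.5])) b@shoulder (array([ 0.6406, -0.0546]), array([ 1.8, -1.7, -0.3]))
0.265 lid (array([ 0.6341, -0.0431]), array([ 0.9, -0.9,  0.3])) b@shoulder (array([ 0.6403, -0.0546]), array([ 1.6, -1.5, -0.3]))
0.27 lid (array([ 0.6296, -0.0353]), array([ 0.3, -0.3,  0.1])) b@shoulder (array([ 0.6401, -0.0546]), array([ 1.5, -1.3, -0.2]))
rim (array([0.578 , 0.0651]), array([-5.9,  6. , -1.5]))
basket exp (np.float64(279.23497210858767), np.float64(217.62143833065386)) meas 278.5 | b exp 272.644570455645 272.5
lid exp@tcp (np.float64(278.97125797733673), np.float64(187.66332062925184)) meas 278.7 185.7 (np.float64(278.7429650391954), np.float64(182.80017915768096))
```

The rows are not in the units I measure in: shifts go in shares of 50 mm and turns go in units of 0.2 rad. I convert before sending: -0.0024 m is -0.048, 0.0021 m is 0.042.

{"op": "nudge_tcp", "data": {"increments": {"x":[-0.048, 0, 0, 0, 0, 0], "y":[0.042, 0, 0, 0, 0, 0], "z":[0.2, 0.24, 0.18, 0.08, 0.06, 0], "rz":[0, 0, 0, 0, 0, 0], "jaw":[0, 0, 0, 0, 0, 0]}}}

```text
t: 16.75
eef_pos: [0.6406, -0.047, 0.2543]
tool_rot: [-0.0, -0.196, 0.981, 0.0]
contact_force: [0.8, -0.3, -1.7]
gripper_width: 0.124
grasp_force: 59.0
```

```bash
python3 d.py
```

```text
t16.8 pos [ 0.6406 -0.047   0.2543] yawy 112.6 z [-0.001 -0.    -1.   ] q [-0.26  0.41  0.32  1.63 -0.14  1.12  2.06]
F [ 0.8 -0.3 -1.7] w 0.124 g 59.0
```

{"op": "nudge_tcp", "data": {"increments": {"x":[0, 0, 0], "y":[0, 0, 0], "z":[0.06, 0.04, 0], "rz":[0, 0, 0], "jaw":[0, 0, 0]}}}

```text
t: 17.05
eef_pos: [0.6407, -0.0469, 0.2496]
tool_rot: [-0.0, -0.196, 0.981, 0.0]
contact_force: [0.2, -0.1, -1.7]
gripper_width: 0.122
grasp_force: 59.0
```

```bash
python3 d.py
```

```text
t17.1 pos [ 0.6407 -0.0469  0.2496] yawy 112.6 z [-0.  0. -1.] q [-0.26  0.42  0.32  1.64 -0.14  1.11  2.06]
F [ 0.2 -0.1 -1.7] w 0.122 g 59.0
```

{"op": "nudge_tcp", "data": {"increments": {"x":[0, 0], "y":[0, 0], "z":[0.06, 0], "rz":[0, 0], "jaw":[0, 0]}}}

```text
t: 17.25
eef_pos: [0.6406, -0.0469, 0.2464]
tool_rot: [-0.0, -0.196, 0.981, 0.0]
contact_force: [-0.3, 0.7, -2.3]
gripper_width: 0.124
grasp_force: 59.0
```

```bash
python3 d.py
```

```text
t17.2 pos [ 0.6406 -0.0469  0.2464] yawy 112.6 z [-0.001  0.    -1.   ] q [-0.26  0.42  0.32  1.64 -0.14  1.11  2.06]
F [-0.3  0.7 -2.3] w 0.124 g 59.0
```

Converted, -0.001 m is -0.02, 0.0004 m is 0.008.

{"op": "nudge_tcp", "data": {"increments": {"x":[0.008, 0], "y":[-0.02, 0], "z":[0.04, 0], "rz":[0, 0], "jaw":[0, 0]}}}

```text
t: 17.45
eef_pos: [0.6406, -0.0482, 0.2445]
tool_rot: [-0.0, -0.196, 0.981, -0.0]
contact_force: [-0.8, -0.2, -1.5]
gripper_width: 0.124
grasp_force: 59.0
```

```bash
python3 d.py|tail -1
```

```text
F [-0.8 -0.2 -1.5] w 0.124 g 59.0
```

{"op": "nudge_tcp", "data": {"increments": {"x":[0, 0], "y":[0, 0], "z":[0.04, 0], "rz":[0, 0], "jaw":[0, 0]}}}

```text
t: 17.65
eef_pos: [0.6407, -0.048, 0.2425]
tool_rot: [-0.0, -0.196, 0.981, 0.0]
contact_force: [-0.8, -0.4, -0.6]
gripper_width: 0.126
grasp_force: 59.0
```

```bash
python3 d.py|tail -1
```

```text
F [-0.8 -0.4 -0.6] w 0.126 g 59.0
```

{"op": "nudge_tcp", "data": {"increments": {"x":[0, 0], "y":[0, 0], "z":[0.02, 0], "rz":[0, 0], "jaw":[0, 0]}}}

```text
t: 17.85
eef_pos: [0.6407, -0.0479, 0.2421]
tool_rot: [0.0, -0.196, 0.981, 0.0]
contact_force: [-1.9, 1.2, 0.9]
gripper_width: 0.127
grasp_force: 59.4
```

```bash
python3 d.py
```

```text
t17.9 pos [ 0.6407 -0.0479  0.2421] yawy 112.6 z [ 0.  0. -1.] q [-0.25  0.42  0.32  1.64 -0.14  1.1   2.07]
F [-1.9  1.2  0.9] w 0.127 g 59.4
```

Converted, 0.001 m is 0.02.

{"op": "nudge_tcp", "data": {"increments": {"x":[0, 0], "y":[0, 0], "z":[0.02, 0], "rz":[0, 0], "jaw":[0, 0]}}}

```text
t: 18.05
eef_pos: [0.6409, -0.0479, 0.2421]
tool_rot: [0.0, -0.196, 0.981, 0.0]
contact_force: [-5.0, -0.5, 7.5]
gripper_width: 0.126
grasp_force: 60.2
```

```bash
python3 d.py|tail -1
```

```text
F [-5.  -0.5  7.5] w 0.126 g 60.2
```

{"op": "nudge_tcp", "data": {"increments": {"x":[0, 0, 0, 0, 0, 0, 0, 0, 0], "y":[0, 0, 0, 0, 0, 0, 0, 0, 0], "z":[-0.02, 0, 0, 0, -0.2, -0.4, -0.6, -0.6, 0], "rz":[0, 0, 0, 0, 0, 0, 0, 0, 0], "jaw":[0, 0.3, 0.4, 0.4, 0.4, 0.4, 0.4, 0.4, 0.4]}}}

```text
t: 18.95
eef_pos: [0.6431, -0.0486, 0.3375]
tool_rot: [0.004, -0.196, 0.981, -0.001]
contact_force: [0.4, 0.3, 1.0]
gripper_width: 0.398
grasp_force: 0.0
```

```bash
python3 d.py .554 .069 .33 25
```

```text
t18.9 pos [ 0.6431 -0.0486  0.3375] yawy 112.6 z [ 0.009  0.    -1.   ] q [-0.27  0.36  0.33  1.52 -0.12  1.27  2.05]
F [0.4 0.3 1. ] w 0.398 g 0.0
d tool [0.0372 0.1428 0.0067]
turn 1.528
d after turn [ 0.1443 -0.0311  0.0075]
```

Converted, 0.0286 m is 0.572, 0.0074 m is 0.148, 0.139 rad is 0.695.

{"op": "nudge_tcp", "data": {"increments": {"x":[0.148, 0.148, 0.148, 0.148, 0.148, 0, 0, 0, 0, 0, 0, 0, 0, 0, 0, 0, 0], "y":[0.572, 0.572, 0.572, 0.572, 0.572, 0, 0, 0, 0, 0, 0, 0, 0, 0, 0, 0, 0], "z":[0, 0, 0, 0, 0, 0, 0, 0, 0, 0, 0, 0, 0, 0, 0, 0, 0], "rz":[0, 0, 0, 0, 0, 0.695, 0.695, 0.695, 0.695, 0.695, 0.695, 0.695, 0.695, 0.695, 0.695, 0.695, 0], "jaw":[0.4, 0.4, 0.4, 0.4, 0.4, 0.4, 0.4, 0.4, 0.4, 0.4, 0.4, 0.4, 0.4, 0.4, 0.4, 0.4, 0.4]}, "clamp_n": 60}}

```text
t: 20.65
eef_pos: [0.5516, 0.0698, 0.3318]
tool_rot: [-0.0, 0.538, 0.843, -0.0]
contact_force: [0.1, 0.2, -0.4]
gripper_width: 0.4
grasp_force: 0.0
```

```bash
python3 d.py .5545 .069 .066 25
```

Create k.py:
```python
from h import *
def ptr(img,n):  # weighted white blob of the pointer near the knob + red mark
    k=np.array([.5545,.069,.092]); u=proj(n,k)[0]
    g=img.astype(int); w=np.clip(g.min(2)-90,0,None)
    ys,xs=np.mgrid[:480,:640]; m=(np.hypot(xs-u[0],ys-u[1])<13)*w
    _,l,st,_=cv2.connectedComponentsWithStats((m>0).astype(np.uint8))
    out=[]
    for i in range(1,len(st)):
        if st[i,4]>2:
            W=m*(l==i); c=np.array([(W*xs).sum(),(W*ys).sum()])/W.sum()
            d=np.array([xs[l==i],ys[l==i]]).T; P=plane(n,[c],.092)[0]; 
            q=plane(n,d,.092)[:,:2]; e,v=np.linalg.eigh(np.cov(q.T)); 
            print(n,"blob",st[i,4],c.round(1),P.round(4),"axis deg",np.degrees(np.arctan2(v[1,1],v[0,1])).round(1),e.round(7))
    r=(g[:,:,2]>150)&(g[:,:,1]<80)&(g[:,:,0]<80)&(np.hypot(xs-u[0],ys-u[1])<35)
    if r.any(): print(n,"red",plane(n,[(xs[r].mean(),ys[r].mean())],.049)[0].round(4))
if __name__=="__main__":
    for n in("top","side"): ptr(cv2.imread(f"pics/{n}0.png"),n)
```

```bash
python3 k.py
```

```text
t20.6 pos [0.5516 0.0698 0.3318] yawy 24.9 z [-0. -0. -1.] q [-0.63  0.2   0.46  1.74 -0.1   1.22  0.3 ]
F [ 0.1  0.2 -0.4] w 0.400 g 0.0
d tool [-0.0019  0.0023  0.2658]
turn -0.002
d after turn [-0.0019  0.0023  0.2658]
top blob 29 [219.3 274.6] [0.55   0.0789 0.092 ] axis deg 115.8 [3.10e-06 2.08e-05]
top red [0.5789 0.1043 0.049 ]
side blob 4 [293.9 297.9] [0.5659 0.0489 0.092 ] axis deg -165.2 [1.4e-06 1.7e-06]
side blob 3 [297.9 297. ] [0.5611 0.0442 0.092 ] axis deg -155.2 [0.0e+00 2.5e-06]
side blob 7 [287.9 298.9] [0.5734 0.0548 0.092 ] axis deg -139.5 [1.4e-06 3.1e-06]
side blob 41 [302.9 310.6] [0.5404 0.0686 0.092 ] axis deg -136.7 [6.70e-06 1.95e-05]
side blob 29 [285.5 313. ] [0.562  0.0842 0.092 ] axis deg 89.9 [7.1e-06 8.3e-06]
side blob 32 [293.4 313.7] [0.5505 0.0807 0.092 ] axis deg 117.4 [2.6e-06 2.6e-05]
```

Converted, 0.045 m is 0.9, 0.03 m is 0.6, -0.028 rad is -0.14.

{"op": "nudge_tcp", "data": {"increments": {"x":[-0.024, 0, 0, 0, 0, 0, 0], "y":[0.068, 0, 0, 0, 0, 0, 0], "z":[0, 0.9, 0.9, 0.9, 0.9, 0.6, 0], "rz":[-0.14, 0, 0, 0, 0, 0, 0], "jaw":[0.4, 0.4, 0.4, 0.4, 0.4, 0.4, 0.4]}, "clamp_n": 40}}

```text
t: 21.35
eef_pos: [0.5521, 0.0697, 0.118]
tool_rot: [-0.003, 0.524, 0.852, -0.003]
contact_force: [-0.1, -0.6, -0.0]
gripper_width: 0.4
grasp_force: 0.0
```

```bash
python3 d.py .5547 .0705 .066 26.5
```

```text
t21.4 pos [0.5521 0.0697 0.118 ] yawy 26.8 z [-0.008 -0.002 -1.   ] q [-0.54  0.45  0.39  1.96 -0.23  0.79  0.45]
F [-0.1 -0.6 -0. ] w 0.400 g 0.0
d tool [-0.0006  0.0031  0.0519]
turn 0.005
d after turn [-0.0005  0.0027  0.052 ]
```

{"op": "nudge_tcp", "data": {"increments": {"x":[0, 0, 0, 0, 0, 0], "y":[0.02, 0, 0, 0, 0, 0], "z":[0.4, 0.3, 0.2, 0.12, 0, 0], "rz":[0, 0, 0, 0, 0, 0], "jaw":[0.4, 0.4, 0.4, 0.4, 0.4, 0.4]}, "clamp_n": 30}}

```text
t: 21.95
eef_pos: [0.5566, 0.0706, 0.0713]
tool_rot: [0.0, 0.526, 0.851, 0.0]
contact_force: [0.7, 0.1, -0.1]
gripper_width: 0.399
grasp_force: 0.0
```

```bash
python3 d.py .5547 .0705 .066 26.5
```

```text
t21.9 pos [0.5566 0.0706 0.0713] yawy 26.6 z [ 0.001  0.    -1.   ] q [-0.51  0.52  0.36  1.98 -0.28  0.69  0.48]
F [ 0.7  0.1 -0.1] w 0.399 g 0.0
d tool [ 0.0007 -0.0017  0.0053]
turn 0.002
d after turn [ 0.0007 -0.0017  0.0053]
```

{"op": "nudge_tcp", "data": {"increments": {"x":[0, 0, 0, 0], "y":[0, 0, 0, 0], "z":[0, 0, 0, 0], "rz":[0, 0, 0, 0], "jaw":[0, 0, 0, 0]}, "clamp_n": 30}}

```text
t: 22.35
eef_pos: [0.5555, 0.0702, 0.0715]
tool_rot: [-0.001, 0.526, 0.851, -0.0]
contact_force: [-3.5, -1.4, 5.9]
gripper_width: 0.159
grasp_force: 30.3
```

```bash
python3 d.py
```

```text
t22.4 pos [0.5555 0.0702 0.0715] yawy 26.6 z [-0.001 -0.    -1.   ] q [-0.51  0.52  0.36  1.98 -0.28  0.69  0.48]
F [-3.5 -1.4  5.9] w 0.159 g 30.3
```

Converted, 0.13 rad is 0.65.

{"op": "nudge_tcp", "data": {"increments": {"x":[0, 0, 0, 0, 0, 0, 0, 0, 0, 0, 0, 0, 0], "y":[0, 0, 0, 0, 0, 0, 0, 0, 0, 0, 0, 0, 0], "z":[0, 0, 0, 0, 0, 0, 0, 0, 0, 0, 0, 0, 0], "rz":[0.3, 0.6, 0.65, 0.65, 0.65, 0.65, 0.65, 0.65, 0.45, 0.215, 0, 0, 0], "jaw":[0, 0, 0, 0, 0, 0, 0, 0, 0, 0, 0, 0, 0]}, "clamp_n": 30}}

```text
t: 23.65
eef_pos: [0.5545, 0.0701, 0.0715]
tool_rot: [-0.001, 0.891, 0.453, -0.001]
contact_force: [-8.2, -1.6, 10.4]
gripper_width: 0.154
grasp_force: 30.9
```

```bash
python3 d.py .5547 .0705 .0715 -36
```

```text
t23.6 pos [0.5545 0.0701 0.0715] yawy -36.1 z [-0.003  0.001 -1.   ] q [-0.73  0.58  0.65  1.99 -0.52  0.74 -0.39]
F [-8.2 -1.6 10.4] w 0.154 g 30.9
d tool [ 0.0005 -0.0001  0.    ]
turn -0.001
d after turn [ 0.0005 -0.0001  0.    ]
```

Release, retreat up and away, then check by image code.

{"op": "nudge_tcp", "data": {"increments": {"x":[0, 0, 0, 0, 0, 0, 0, 0, 0, 0], "y":[0, 0, 0, 0, 0, 0, 0, 0, 0, 0], "z":[0, 0, 0, -0.4, -0.8, -0.8, -0.8, -0.8, -0.8, 0], "rz":[0, 0, 0, 0, 0, 0, 0, 0, 0, 0], "jaw":[0.25, 0.4, 0.4, 0.4, 0.4, 0.4, 0.4, 0.4, 0.4, 0.4]}, "clamp_n": 30}}

```text
t: 24.65
eef_pos: [0.5594, 0.0704, 0.2962]
tool_rot: [0.001, 0.891, 0.454, 0.005]
contact_force: [0.2, 0.4, -0.6]
gripper_width: 0.402
grasp_force: 0.0
```

```bash
python3 d.py .35 .42 .28
```

```text
t24.6 pos [0.5594 0.0704 0.2962] yawy -36.1 z [ 0.009  0.003 -1.   ] q [-0.92  0.3   0.87  1.8  -0.25  1.15 -0.61]
F [ 0.2  0.4 -0.6] w 0.402 g 0.0
d tool [ 0.1592 -0.3751  0.0153]
```

Converted, -0.034 m is -0.68, 0.0145 m is 0.29.

{"op": "nudge_tcp", "data": {"increments": {"x":[0.29, 0.29, 0.29, 0.29, 0.29, 0.29, 0.29, 0.29, 0.29, 0.29, 0.29, 0], "y":[-0.68, -0.68, -0.68, -0.68, -0.68, -0.68, -0.68, -0.68, -0.68, -0.68, -0.68, 0], "z":[0, 0, 0, 0, 0, 0, 0, 0, 0, 0, 0, 0], "rz":[0, 0, 0, 0, 0, 0, 0, 0, 0, 0, 0, 0], "jaw":[0.4, 0.4, 0.4, 0.4, 0.4, 0.4, 0.4, 0.4, 0.4, 0.4, 0.4, 0.4]}}}

```text
t: 25.85
eef_pos: [0.3434, 0.4247, 0.2898]
tool_rot: [-0.0, 0.889, 0.458, -0.0]
contact_force: [0.3, 0.4, 0.1]
gripper_width: 0.401
grasp_force: 0.0
```

Create k2.py:
```python
from k import *
from f import fit2
im={n:bot.read_camera(n) for n in("top","side")}
for n in im: cv2.imwrite(f"pics/{n}9.png",im[n]); ptr(im[n],n)
# lid silhouette by bamboo colour, held against the expected seated lid
for n in im:
    h=cv2.cvtColor(im[n],cv2.COLOR_BGR2HSV); m=cv2.inRange(h,(10,70,70),(30,255,255))
    _,l,st,c=cv2.connectedComponentsWithStats(m)
    u=proj(n,[.64,-.049,.21])[0]; i=max(range(1,len(st)),key=lambda i:st[i,4]*(np.hypot(*(c[i]-u))<40))
    x,y,w,hh,_=st[i]; print(n,"bbox",x,y,x+w,y+hh)
    a=np.linspace(0,6.2832,721)
    for z in(.098,.152,.206,.218):
        P=proj(n,np.c_[.640+.065*np.cos(a),-.049+.065*np.sin(a),0*a+z]); print("  exp",z,P.min(0).round(1),P.max(0).round(1))
    print("  loop top",proj(n,[[.640,-.049,.262]]).round(1))
    for x,y,nm,z in((.661,-.216,"jar",.106),(.447,-.353,"salt",.09),(.775,.098,"bottle",.268)):
        d=cv2.absdiff(im[n],cv2.imread(f"pics/{n}0.png")); p=proj(n,[[x,y,z]])[0].astype(int); print("  diff",nm,d[p[1]-12:p[1]+12,p[0]-12:p[0]+12].mean().round(1))
```

```bash
python3 k2.py
```

```text
top blob 28 [219.2 268.8] [0.5605 0.079  0.092 ] axis deg 53.6 [2.70e-06 2.27e-05]
top red [0.5793 0.1047 0.049 ]
side blob 528 [294.5 308.1] [0.5545 0.069  0.092 ] axis deg 119.1 [9.890e-05 2.052e-04]
top bbox 239 171 328 261
  exp 0.098 [252.6 186.8] [324.8 258.6]
  exp 0.152 [247.7 180.5] [324.7 257.1]
  exp 0.206 [242.1 173.5] [324.6 255.4]
  exp 0.218 [240.7 171.8] [324.5 255. ]
  loop top [[279.7 208.7]]
  diff jar 3.1
  diff salt 4.9
  diff bottle 7.4
side bbox 67 55 130 74
  exp 0.098 [245.4 230.2] [318.2 273. ]
  exp 0.152 [242.5 205.7] [318.3 246.7]
  exp 0.206 [239.5 179.4] [318.4 217.9]
  exp 0.218 [238.8 173.3] [318.4 211.2]
  loop top [[277.5 166.3]]
  diff jar 59.1
  diff salt 32.4
  diff bottle 1.1
```

The top view puts the pointer at 53.6° against the red mark's 54°. The stack outline matches a seated lid, and the bystanders haven't moved.

```bash
python3 -c "
from station import bot; print(bot.hand_in())"
```

```text
the job is handed in; nothing more can be done
None
```

I handed the job in at about 26 s: the second basket is nested on the first, the lid is seated in the second basket, and the knob's pointer is within about 1° of the red mark. The arm blocked the last side view, so I confirmed the finished stack from the top camera and the height and force at seating.

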